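# Clear the grinding bench: sort jars, crucibles and scoop

## Robot

A 7-joint arm with a two-finger parallel gripper is mounted at the origin on the work surface. World frame = base frame: x ahead of the robot, y to its left, z up, the work surface at z = 0. Lengths are in m, angles in rad, forces in N, time in s.
With the tool pointing down it reaches from about 0.4 to 0.85 m from the base axis. Payload 4.5 kg.
Tool frame: the origin (TCP) lies midway between the tips of the shut fingers; the grasp point (between the pads) lies 19 mm behind it (r.grip_point_offset is the distance from the TCP to the grasp point, in m); z points along the fingers, y is the line along which they close (so a half turn about z gives the same grasp; the last joint's range is limited). The gripper opens to 88 mm and grips with 3 to 60 N. Pads are 18 mm wide; open, the fingers measure 123 mm over their backs; the gripper's body (75 mm by 187 mm) begins 45 mm behind the grasp point.
Start: joints at [1.251, 0.689, -0.195, 1.565, 0.157, 0.902, -0.215], TCP at [0.217, -0.586, 0.239] pointing down, gripper open.
Joint ranges: [-3.01, 3.01], [-0.46, 2.08], [-1.47, 1.51], [0.13, 2.56], [-1, 4.14], [0.04, 2.09], [-2.66, 2.66]. Speed limits (rad/s): [2.57, 2.57, 3.14, 3.14, 3.14, 3.14, 3.14].

## Interface

Orientations are given as a unit quaternion [x, y, z, w].
In Python, from plant import r, optics gives the robot as it stands.
- The arm moves only by the shell command python3 -m pendant 'ROWS' [OPENING] [FORCE]. ROWS is JSON, a list of rows, each a list of 6 numbers: the shift along the tool's x, y, z as a fraction of full scale, then the turn, a rotation vector about the tool's x, y, z as a fraction of full scale. A call has 1 to 5 rows; each row shifts and turns the commanded pose from where the row before left it, along the tool's axes as they then stand; what a row does not reach is not made up. Full scale, the value 1, is 0.025 m for a shift and pi rad for a turn. A row lasts 1/12 s, in which the tool goes at most 41.7 mm and 7.16 degrees, less where a joint would pass 70% of its speed; a pose out of reach is approached as far as the arm can. A call with a number of a shift or a turn outside -1 to 1 is refused whole. A call with a gripper value outside its range is refused whole. OPENING is the opening, from -1 (shut) to 1 (fully open), set as the call begins (- or left out, the last holds). The fingers move at their own pace and stop on an object; FORCE is the grip in N (left out, the last holds). Time passes only in rows, so rows that do not move let the fingers close. It gives the time, the measured TCP pose, the force, the opening and the grip force at its end, in the units of the state.
- r.get_state(): the state, without advancing time (a new reading comes with each control period).
- optics.snapshot(name): name is "scene" or "top" or "wrist"; returns (picture, depth): 480x640x3 uint8, blue, green, red; 480x640 float32, m along the optical axis (not along the pixel's ray), 0 where there is no reading.
- optics.calibration(name): a dict with "vfov" (degrees; the focal length in pixels is half the picture's height over the tangent of half this angle, whatever the lens; pixels are square), "cx", "cy" (the principal point, pixels), "cam_to_world" (4x4, takes a point from camera to world coordinates); the wrist camera has in their place "tool_from_camera" (4x4, takes a point from camera to tool coordinates, whose origin is the TCP and whose axes are the flange's). Camera axes: x right, y up, looking along -z (the intrinsics and any distortion apply to the point x, -y, -z); pixel columns grow to the right and rows downward; lengths in m; the calibration is good to about 2 mm. A picture is of the moment at which its call begins: read the wrist's pose just before it. calibration takes no time and is no camera call.
- r.finish_job(): hands the job in; it is judged then, once.
The state is a dict: "clock": time; "q": joint angles; "qd": joint speeds; "joint_torque": joint torques, N m; "tool_pos": TCP position; "eef_rot": TCP orientation; "contact_force": force on the tool from outside, world axes, zero at the start; "moment": the same for the moment, N m; "opening": opening from 0.0 (shut) to 1.0 (fully open); "finger_force": force on a finger pad.
Only numpy, scipy, OpenCV 4.12 (cv2) and the standard library are available. Lean on these libraries where they do the work, as an engineer would, in place of code of your own. Each camera call takes 0.05 s, during which the arm holds its last target. There are 200 camera calls.

## Task

Clear up the bench by sorting what lies mixed on it: stand the two capped amber jars upright in the foam box, one in each compartment, stand the two porcelain crucibles upright side by side on the floor of the round steel dish, and lay the scoop flat on the floor of the white tool tray, handle top up as it lies now. Leave the two small brass weights standing where they are.

Things in the scene. Friction and masses are not known exactly. Their poses are not given: they have to be found in the camera images.
- jar1: Capped sample jar, one of two alike: plain upright cylinder 42 mm in diameter and 68 mm tall, amber glass with a closed flat white screw cap (top 18 mm, same diameter). Loose, about 90 g, stands upright. Origin: centre of the underside; z up its axis.
- jar2: Capped sample jar, one of two alike: plain upright cylinder 42 mm in diameter and 68 mm tall, amber glass with a closed flat white screw cap (top 18 mm, same diameter). Loose, about 90 g, stands upright. Origin: centre of the underside; z up its axis.
- crucible1: Porcelain crucible, one of two alike: small white open cup, 36 mm in diameter at the foot, 42 mm at the mouth, 48 mm tall, wall 3 mm, empty. Loose, about 60 g, stands upright. Origin: centre of the underside; z up its axis.
- crucible2: Porcelain crucible, one of two alike: small white open cup, 36 mm in diameter at the foot, 42 mm at the mouth, 48 mm tall, wall 3 mm, empty. Loose, about 60 g, stands upright. Origin: centre of the underside; z up its axis.
- scoop: Lab scoop lying flat, 110 mm long: a black plastic handle (60 long, 16 wide, 18 tall) and a steel trough blade (about 50 long, 22 wide, 10 tall). Loose, about 60 g. Origin: middle of its length, on the underside; x points along it from handle to blade (handle from x = -55 to +5 mm, its middle at x = -25), z up. It can be pinched across the handle (along its y).
- foam_box: Cream foam box with two compartments, fixed to the bench: 100 mm along its x, 145 along its y, 36 tall; walls, divider and floor 8 mm thick. The divider runs along x through the middle; the compartments are 84 (x) by 60.5 (y) mm with centres at y = +34 and -34 mm, floor 8 mm above the bench. Origin: centre of the underside, on the bench; z up.
- steel_dish: Shallow round steel dish, fixed to the bench: 130 mm in diameter at the rim, 120 at the foot, 14 mm tall, wall 3 mm, flat floor 4 mm above the bench, about 114 mm across inside. Origin: centre of the underside, on the bench; z up.
- tool_tray: Undivided rectangular white plastic tray, fixed to the bench: 115 mm along its x, 145 along its y, 18 tall, walls and floor 4 mm thick (inside 107 by 137 mm). The scoop fits along its y. Origin: centre of the underside, on the bench; z up.
- weight1: Small brass balance weight with a knob on top, one of two alike, 26 mm in diameter and 43 mm tall, 150 g, loose: a bystander standing between the other things. Origin: centre of its underside; z up.
- weight2: Small brass balance weight with a knob on top, one of two alike, 26 mm in diameter and 43 mm tall, 150 g, loose: a bystander standing between the other things. Origin: centre of its underside; z up.
There are look-alikes about, which are no part of the job. What is shaped like the crucible1 but red is not meant. What is shaped like the crucible2 but blue is not meant.

How it is judged:
By the outcome, as a careful person would: the job done as asked, in the order asked, and still so for the second after the job is handed in, with the robot touching nothing.
It also fails if it takes over 128 s, if anything falls off the work surface, if the arm or the gripper's body presses on something with over 40 N, if the wrist force passes 120 N, or if a joint passes its speed limit or range.

## Working session

There is one attempt and no reset: what is moved stays moved. The work goes in short steps, Python scripts to look and compute and a shell command to move; the robot and the scene stay as the last step left them, time stands still between calls to the robot, and variables do not carry over. Pictures are saved under pics/ and viewed, at most 14 in all, crops included, and the job is handed in when it is done.

```bash
mkdir -p pics; ls
python3 - <<'E'
from plant import r, optics
import cv2,numpy as np
s=r.get_state();print(s['clock'],s['tool_pos'],s['eef_rot'],s['opening'])
for n in ("scene","top"):
    p,d=optics.snapshot(n);cv2.imwrite(f"pics/{n}0.png",p);np.save(f"{n}0.npy",d);print(n,optics.calibration(n),(d>0).mean())
print(optics.calibration("wrist"))
E
```

```text
pics
0.0 [ 0.21629225 -0.58571237  0.23792405] [ 9.84383864e-01  1.76032933e-01 -2.16468564e-04 -8.76666449e-04] 0.9967044249989103
scene {'vfov': 50.368166901588516, 'cx': 315.8949292640799, 'cy': 243.22742425600777, 'cam_to_world': array([[-0.35578925, -0.73590794,  0.57606728,  1.02510591],
       [ 0.93455358, -0.27695109,  0.22340031,  0.21845963],
       [-0.0048596 ,  0.61784917,  0.78628162,  0.74598243],
       [ 0.        ,  0.        ,  0.        ,  1.        ]])} 0.995947265625
top {'vfov': 53.585277167400925, 'cx': 314.9805658111536, 'cy': 235.02313182301813, 'cam_to_world': array([[ 0.02189715,  0.98890719, -0.14691184,  0.38503792],
       [-0.99974282,  0.02252618,  0.00261919,  0.03108869],
       [ 0.0058995 ,  0.1468167 ,  0.98914612,  0.97030823],
       [ 0.        ,  0.        ,  0.        ,  1.        ]])} 0.996103515625
{'vfov': 70.91602495705769, 'cx': 322.34349106569925, 'cy': 241.8689106202663, 'tool_from_camera': array([[ 3.92005757e-04,  9.52831624e-01,  3.03499164e-01,
         7.90756633e-02],
       [ 9.99999900e-01, -4.38618084e-04,  8.54152708e-05,
         2.39984231e-04],
       [ 2.14506593e-04,  3.03499100e-01, -9.52831701e-01,
        -1.43612416e-01],
       [ 0.00000000e+00,  0.00000000e+00,  0.00000000e+00,
         1.00000000e+00]])}
```

View pics/top0.png

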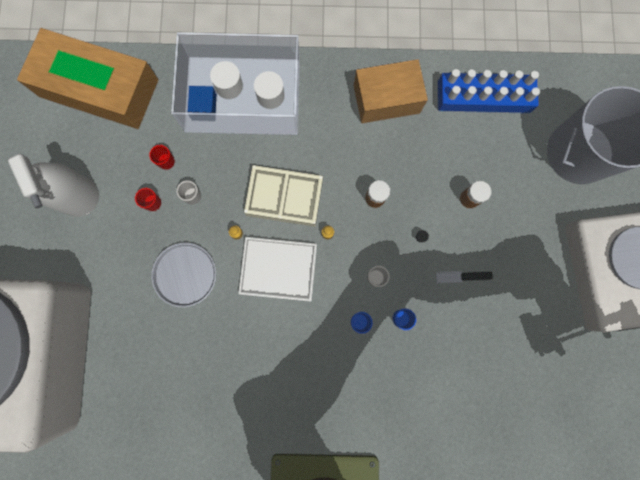

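View pics/scene0.png

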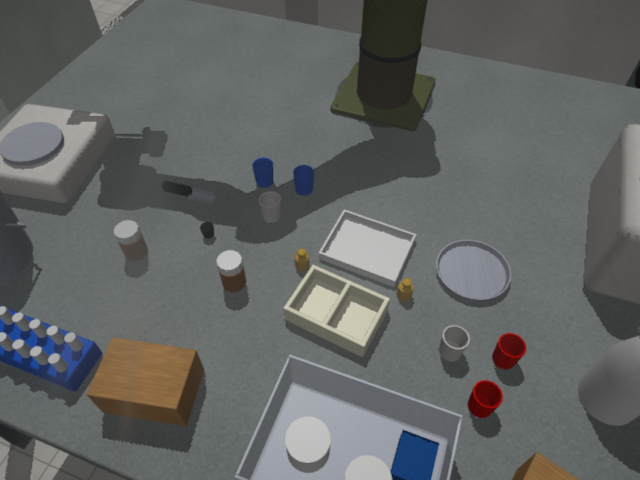

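Top view: 
- **Jars:** white caps at (378,193) and (477,194).
- **Crucibles:** candidates for crucibles are white at (187,190) and (377,276). The red ones at (162,156) and (148,199) and the blue ones at (361,322) and (404,319) are look-alikes, so I reject them. 
- **Other white things:** the white cylinders in the grey bin at (225,78) and (268,88), and the vials in the blue rack at (490,85), are not jars. 
- **Scoop:** (465,276). The black stopper at (421,236) is a bystander.
- **Weights:** (236,231) and (328,231).
- **Targets:** foam box (284,194), tray (278,268), dish (184,274).

The scene view agrees with this.

```bash
cat > h.py <<'E'
from plant import r, optics
import cv2,numpy as np
from scipy.spatial.transform import Rotation as R
def c2w(name,s=None):
    c=optics.calibration(name)
    if name!="wrist": return c,c["cam_to_world"]
    T=np.eye(4);T[:3,:3]=R.from_quat(s['eef_rot']).as_matrix();T[:3,3]=s['tool_pos']
    return c,T@c["tool_from_camera"]
def cloud(name,d,s=None):
    c,T=c2w(name,s);f=240/np.tan(np.radians(c["vfov"]/2))
    v,u=np.mgrid[:480,:640]
    P=np.stack([(u-c["cx"])/f*d,-(v-c["cy"])/f*d,-d],-1)
    P=P@T[:3,:3].T+T[:3,3];P[d==0]=np.nan
    return P
def look(name,save=None):
    s=r.get_state();p,d=optics.snapshot(name)
    if save: cv2.imwrite(f"pics/{save}.png",p)
    return p,cloud(name,d,s)
def band(P,xy,rad,z0,z1):
    Q=P.reshape(-1,3);m=(np.hypot(Q[:,0]-xy[0],Q[:,1]-xy[1])<rad)&(Q[:,2]>z0)&(Q[:,2]<z1)
    return Q[m]
def circ(Q):
    (x,y),rr=cv2.minEnclosingCircle(np.float32(Q[:,:2]*1000));return round(x,1),round(y,1),round(rr,1),round(float(np.median(Q[:,2]))*1000,1),len(Q)
def rect(Q): return [np.round(a,1) for a in cv2.minAreaRect(np.float32(Q[:,:2]*1000))]
E
cat > m.py <<'E'
from h import *
Pt=cloud("top",np.load("top0.npy"));Ps=cloud("scene",np.load("scene0.npy"))
seeds=dict(jar1=(378,190,.055,.08),jar2=(479,190,.055,.08),cruA=(187,190,.042,.055),cruB=(377,276,.042,.055),red1=(162,156,.04,.06),red2=(148,199,.04,.06),
 blue1=(361,322,.035,.06),blue2=(404,319,.035,.06),w1=(236,231,.012,.05),w2=(328,231,.012,.05),stopper=(421,236,.012,.05))
for k,(u,v,a,b) in seeds.items():
    g=Pt[v,u][:2]
    for n,P in(("top",Pt),("scene",Ps)):
        Q=band(P,g,.04,a,b)
        if len(Q)>3: print(k,n,circ(Q))
for k,(u,v,rad,a,b) in dict(foam=(284,194,.1,.030,.04),tray=(278,268,.1,.013,.022),dish=(184,274,.075,.009,.02),scoop=(480,276,.08,.006,.03),handle=(478,276,.045,.0135,.03)).items():
    g=Pt[v,u][:2]
    for n,P in(("top",Pt),("scene",Ps)):
        Q=band(P,g,rad,a,b)
        if len(Q)>3: print(k,n,rect(Q),circ(Q))
for n,P in(("top",Pt),("scene",Ps)):
    Q=band(P,(.45,0),.15,-.01,.01);print(n,"table",np.median(Q[:,2]),Q[:,2].std())
E
python3 m.py
```

```text
jar1 top (608.2, -93.5, 21.5, 67.4, 377)
jar1 scene (612.4, -96.8, 21.8, 67.3, 508)
jar2 top (612.2, -291.0, 22.0, 67.0, 389)
jar2 scene (614.9, -294.0, 22.8, 67.5, 473)
cruA top (605.4, 286.5, 21.1, 47.0, 123)
cruA scene (607.7, 282.6, 21.4, 46.2, 222)
cruB top (443.9, -95.1, 20.5, 47.3, 105)
cruB scene (447.9, -100.1, 22.0, 46.5, 139)
red1 top (677.8, 346.1, 21.1, 46.7, 133)
red1 scene (680.5, 342.7, 21.6, 45.8, 287)
red2 top (588.8, 368.5, 21.3, 46.8, 156)
red2 scene (591.2, 363.9, 21.4, 45.8, 263)
blue1 top (355.1, -62.9, 20.5, 47.4, 128)
blue1 scene (357.7, -66.5, 21.7, 43.6, 238)
blue2 top (362.8, -146.3, 21.0, 46.7, 142)
blue2 scene (365.3, -151.7, 22.3, 43.4, 234)
w1 top (519.6, 176.6, 29.6, 26.4, 200)
w1 scene (520.4, 175.7, 29.5, 24.9, 313)
w2 top (530.3, 22.6, 30.8, 28.2, 183)
w2 scene (531.3, 19.6, 32.2, 26.5, 288)
stopper top (528.8, -186.9, 12.6, 23.4, 125)
stopper scene (531.7, -190.8, 13.0, 23.3, 149)
foam top [array([605.4,  95.3]), array([145. , 100.8]), np.float64(82.3)] (604.6, 95.2, 86.3, 35.3, 1102)
foam scene [array([608.2,  91.2]), array([145. , 101.8]), np.fl
[... 318 characters left out ...]
loat64(24.7)] (441.0, 291.8, 64.9, 13.1, 477)
dish scene [array([443.2, 287. ]), array([129.9, 127.9]), np.float64(27.6)] (443.3, 286.6, 66.7, 12.2, 508)
scoop top [array([ 450.1, -276.5]), array([ 21.9, 103.5]), np.float64(3.8)] (448.7, -276.6, 52.3, 16.7, 293)
scoop scene [array([ 453. , -279.2]), array([ 25. , 104.9]), np.float64(4.4)] (452.8, -278.9, 53.0, 14.7, 358)
handle top [array([ 451.2, -298.2]), array([15.7, 60.3]), np.float64(4.6)] (453.1, -298.0, 30.5, 17.2, 229)
handle scene [array([ 454.6, -298.7]), array([17.3, 66. ]), np.float64(2.8)] (454.3, -298.5, 33.5, 17.5, 192)
top table 0.0004314414224595442 0.0026034855241014723
scene table 0.0002687433873723166 0.002643406842613119
```

```bash
python3 -c "
import cv2
p=cv2.imread('pics/top0.png')[145:335,130:500]
cv2.imwrite('pics/crop0.png',cv2.resize(p,None,fx=2.1,fy=2.1,interpolation=cv2.INTER_CUBIC))"
python3 -m pendant '[[0,0,0,0,0,-0.0387],[0,0,0,0,0,-0.0387],[0,0,0,0,0,-0.0387],[0,0,0,0,0,-0.0387],[0,0,0,0,0,-0.0387]]' 1 15
python3 -m pendant '[[0,0,0,0,0,-0.0387],[0,0,0,0,0,-0.0387],[0,0,0,0,0,-0.0387],[0,0,0,0,0,-0.0387],[0,0,0,0,0,-0.0387]]'
python3 -c "
from h import *
s=r.get_state();print(s['q'],R.from_quat(s['eef_rot']).as_matrix().round(3))"
```

```text
clock: 0.52
tool_pos: [0.2164, -0.586, 0.2383]
eef_rot: [0.885, 0.465, -0.0, -0.0]
contact_force: [0.1, -0.6, -0.3]
opening: 1.0
finger_force: 0.0
clock: 0.93
tool_pos: [0.2162, -0.586, 0.2383]
eef_rot: [0.705, 0.709, 0.0, -0.0]
contact_force: [-0.1, 0.2, 0.8]
opening: 0.997
finger_force: 0.0
[ 1.43508546  0.72998498 -0.54000443  1.55515041  0.42651125  0.97708632
  0.77044901] [[-0.005  1.    -0.001]
 [ 1.     0.005  0.001]
 [ 0.001 -0.001 -1.   ]]
```

View pics/crop0.png

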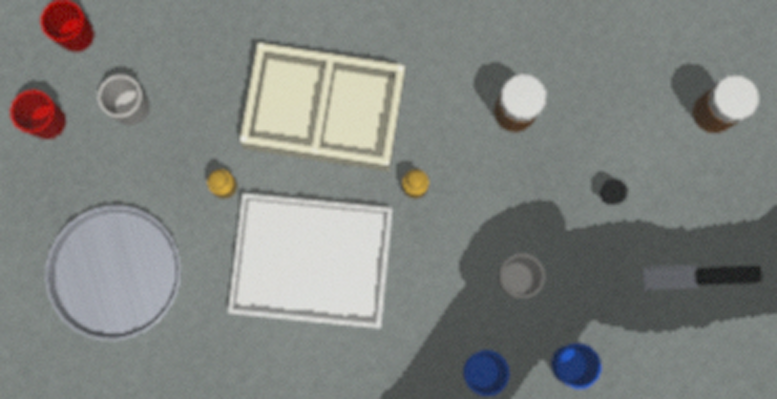

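The crop shows amber bodies under the caps at crop (523,97) and (736,97). The crucibles are plain white at (120,97) and (522,275), and the scoop handle is black at (728,275). The choices hold, so I move above jar2.

```bash
python3 -m pendant '[[0.78,1,0,0,0,0],[0.78,1,0,0,0,0],[0.78,1,0,0,0,0],[0.78,1,0,0,0,0],[0.78,1,0,0,0,0]]' >/dev/null
python3 -m pendant '[[0.78,1,0,0,0,0],[0.78,1,0,0,0,0],[0.78,1,0,0,0,0],[0.78,1,0,0,0,0],[0.78,1,0,0,0,0]]' >/dev/null
python3 -m pendant '[[0.78,1,0,0,0,0],[0.78,1,0,0,0,0],[0.78,1,0,0,0,0],[0.78,1,0,0,0,0],[0.78,1,0,0,0,0]]' >/dev/null
python3 -m pendant '[[0,0.4,0,0,0,0],[0,0.4,0,0,0,0],[0,0,0,0,0,0],[0,0,0,0,0,0]]'
python3 - <<'E'
from h import *
s=r.get_state();print(s['q'].round(2),R.from_quat(s['eef_rot']).as_matrix().round(3).tolist())
p,P=look("wrist","w1")
for k,g in dict(jar1=(.610,-.095),jar2=(.613,-.292)).items():
    Q=band(P,g,.04,.055,.08);print(k,len(Q)>3 and circ(Q))
Q=band(P,(.53,-.19),.03,.012,.05);print('stopper',len(Q)>3 and circ(Q))
E
```

```text
clock: 2.52
tool_pos: [0.6115, -0.2942, 0.238]
eef_rot: [0.707, 0.707, -0.0, -0.001]
contact_force: [0.5, -1.4, -0.3]
opening: 1.001
finger_force: 0.0
[ 0.62  0.8  -0.48  1.37  0.39  1.07  0.07] [[0.001, 1.0, -0.001], [1.0, -0.001, 0.0], [0.0, -0.001, -1.0]]
jar1 (611.1, -110.8, 15.3, 63.2, 259)
jar2 (614.5, -292.8, 21.7, 65.4, 1480)
stopper (530.8, -189.0, 12.4, 21.4, 535)
```

```bash
python3 -m pendant '[[0.05,0.1,1,0,0,0],[0,0,1,0,0,0],[0,0,1,0,0,0],[0,0,1,0,0,0],[0,0,1,0,0,0]]' >/dev/null
python3 -m pendant '[[0,0,1,0,0,0],[0,0,1,0,0,0],[0,0,0.8,0,0,0],[0,0,0.5,0,0,0],[0,0,0,0,0,0]]' 
python3 -m pendant '[[0,0,0,0,0,0],[0,0,0,0,0,0],[0,0,0,0,0,0],[0,0,0,0,0,0],[0,0,0,0,0,0]]' -1 20
python3 -m pendant '[[0,0,0,0,0,0],[0,0,0,0,0,0],[0,0,0,0,0,0],[0,0,0,0,0,0],[0,0,0,0,0,0]]'
```

```text
clock: 3.4
tool_pos: [0.6115, -0.2932, 0.0284]
eef_rot: [0.708, 0.706, -0.001, -0.002]
contact_force: [-0.6, 0.1, -0.1]
opening: 1.0
finger_force: 0.0
clock: 3.82
tool_pos: [0.615, -0.2933, 0.0323]
eef_rot: [0.708, 0.707, 0.0, 0.001]
contact_force: [-0.1, 0.2, 0.1]
opening: 0.643
finger_force: 0.0
clock: 4.23
tool_pos: [0.6145, -0.2931, 0.0315]
eef_rot: [0.708, 0.707, -0.0, 0.0]
contact_force: [-0.7, -0.4, 2.4]
opening: 0.471
finger_force: 20.0
```

```bash
python3 -m pendant '[[0,0,-0.5,0,0,0],[0,0,-1,0,0,0],[0,0,-1,0,0,0],[0,0,-1,0,0,0],[0,0,-1,0,0,0]]'
python3 -m pendant '[[0.4,0,-0.5,0,0,0],[0.8,0,0,0,0,0],[1,0,0,0,0,0],[1,0,0,0,0,0],[1,0,0,0,0,0]]' >/dev/null
python3 -m pendant '[[1,0,0,0,0,0],[1,0,0,0,0,0],[1,0,0,0,0,0],[1,0,0,0,0,0],[1,0,0,0,0,0]]' >/dev/null
python3 -m pendant '[[1,0,0,0,0,0],[1,0,0,0,0,0],[1,0,0,0,0,0],[1,0,0,0,0,0],[1,0,0,0,0,0]]' >/dev/null
python3 -m pendant '[[1,0,0,0,0,0],[0.6,-0.12,0,0,0,0],[0,0,0,0,0,0],[0,0,0,0,0,0],[0,0,0,0,0,0]]'
python3 - <<'E'
from h import *
p,P=look("wrist","w2")
Q=band(P,(.607,.093),.1,.030,.04);print(len(Q)>3 and rect(Q))
E
```

```text
clock: 4.65
tool_pos: [0.6142, -0.2929, 0.1453]
eef_rot: [0.707, 0.707, 0.0, -0.0]
contact_force: [-0.7, -0.2, -0.8]
opening: 0.468
finger_force: 20.0
clock: 6.32
tool_pos: [0.6116, 0.1005, 0.156]
eef_rot: [0.708, 0.706, -0.001, 0.0]
contact_force: [0.5, -1.2, -2.5]
opening: 0.471
finger_force: 20.0
[array([609.4, 105.8]), array([120.2, 100.2]), np.float64(82.3)]
```

View pics/w2.png

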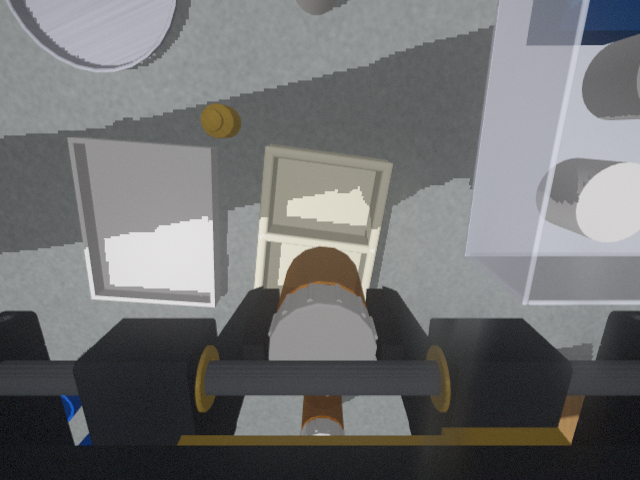

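Run:
```python
from h import *
for n in ("top","scene"):
    P=cloud(n,np.load(n+"0.npy")).reshape(-1,3)
    m=(P[:,1]>.0)&(P[:,1]<.35)&(P[:,0]>.63)&(P[:,0]<.9)&(P[:,2]>.06);Q=P[m]
    print(n,Q[:,0].min(),np.percentile(Q[:,2],[50,90,99]))
    for a in np.arange(.66,.82,.02):
        q=Q[(Q[:,0]>a)&(Q[:,0]<a+.02)];print(round(a,2),len(q) and q[:,2].max(),len(q) and (q[:,1].min(),q[:,1].max()))
```

```text
top 0.7407574629882254 [0.08761741 0.10007457 0.10252588]
0.66 0 0
0.68 0 0
0.7 0 0
0.72 0 0
0.74 0.10409987804024035 (np.float64(0.07224003363263493), np.float64(0.31161274339462364))
0.76 0.10383253113960711 (np.float64(0.07214075876090878), np.float64(0.31246966517668806))
0.78 0.10317500273893598 (np.float64(0.07211212669329353), np.float64(0.3132234365298992))
0.8 0.10367775976538007 (np.float64(0.07216581731136301), np.float64(0.31181214624888964))
scene 0.7450013979941759 [0.08692062 0.09960677 0.10131135]
0.66 0 0
0.68 0 0
0.7 0 0
0.72 0 0
0.74 0.10271273209751663 (np.float64(0.06798705434223168), np.float64(0.30797680627425733))
0.76 0.1013049974537501 (np.float64(0.06807903645611943), np.float64(0.3079817508940011))
0.78 0.10201462344869638 (np.float64(0.06854289489590151), np.float64(0.30811064046966147))
0.8 0.10182104012792004 (np.float64(0.06783169676999132), np.float64(0.30838018048734495))
```

```bash
python3 -m pendant '[[0.56,0,0,0,0,0],[0.5,0,0,0,0,0],[0,0,0,0,0,0],[0,0,0,0,0,0]]'
python3 -m pendant '[[0,0,1,0,0,0],[0,0,1,0,0,0],[0,0,1,0,0,0],[0,0,0.8,0,0,0],[0,0,0.5,0,0,0]]' >/dev/null
python3 -m pendant '[[0,0,0.2,0,0,0],[0,0,0.05,0,0,0],[0,0,0,0,0,0],[0,0,0,0,0,0]]'
```

```text
clock: 6.7
tool_pos: [0.6117, 0.1305, 0.1563]
eef_rot: [0.707, 0.708, 0.0, -0.0]
contact_force: [-0.3, -0.9, -2.6]
opening: 0.47
finger_force: 20.0
clock: 7.45
tool_pos: [0.6129, 0.1287, 0.0437]
eef_rot: [0.708, 0.707, 0.001, 0.001]
contact_force: [-0.1, -0.0, -1.0]
opening: 0.474
finger_force: 20.0
```

```bash
python3 -m pendant '[[-0.06,0,0.04,0,0,0],[0,0,0.04,0,0,0],[0,0,0,0,0,0],[0,0,0,0,0,0]]'
python3 -m pendant '[[0,0,0.03,0,0,0],[0,0,0.03,0,0,0],[0,0,0,0,0,0],[0,0,0,0,0,0]]'
```

```text
clock: 7.78
tool_pos: [0.6121, 0.1269, 0.0408]
eef_rot: [0.708, 0.707, 0.0, 0.0]
contact_force: [0.9, -0.5, -1.3]
opening: 0.471
finger_force: 20.0
clock: 8.12
tool_pos: [0.6121, 0.127, 0.0395]
eef_rot: [0.708, 0.707, 0.0, 0.0]
contact_force: [-1.3, -0.1, 5.0]
opening: 0.473
finger_force: 20.0
```

```bash
python3 -m pendant '[[0,0,0,0,0,0],[0,0,0,0,0,0],[0,0,0,0,0,0],[0,0,0,0,0,0]]' 0.45
python3 -m pendant '[[0,0,-0.4,0,0,0],[0,0,-0.8,0,0,0],[0,0,-1,0,0,0],[0,0,-1,0,0,0],[0,0,-1,0,0,0]]' 1
python3 -m pendant '[[-1,0,-0.4,0,0,0],[-1,0,0,0,0,0],[-1,0,0,0,0,0],[-1,0,0,0,0,0],[-1,0,0,0,0,0]]' >/dev/null
python3 -m pendant '[[-1,0,0,0,0,0],[-1,0,0,0,0,0],[-0.9,0,0,0,0,0],[0,0,0,0,0,0],[0,0,0,0,0,0]]'
python3 - <<'E'
from h import *
p,P=look("wrist")
for k,g in dict(jar1=(.610,-.095)).items():
    Q=band(P,g,.04,.055,.08);print(k,len(Q)>3 and circ(Q))
p,P=look("top")
Q=band(P,(.612,.127),.04,.06,.09);print(circ(Q))
E
```

```text
clock: 8.45
tool_pos: [0.6119, 0.127, 0.0388]
eef_rot: [0.708, 0.707, -0.0, -0.0]
contact_force: [0.9, 0.0, -0.2]
opening: 0.72
finger_force: 0.0
clock: 8.87
tool_pos: [0.6118, 0.127, 0.1456]
eef_rot: [0.707, 0.707, 0.0, -0.0]
contact_force: [0.1, 0.6, -0.7]
opening: 0.999
finger_force: 0.0
clock: 9.7
tool_pos: [0.6116, -0.0724, 0.1544]
eef_rot: [0.709, 0.706, -0.0, 0.0]
contact_force: [0.1, 0.2, -0.6]
opening: 1.002
finger_force: 0.0
jar1 (611.0, -94.9, 21.8, 65.4, 2418)
(609.7, 128.7, 21.4, 75.4, 391)
```

```bash
python3 -m pendant '[[-0.5,0,0,0,0,0],[-0.4,0,0.5,0,0,0],[0,0,1,0,0,0],[0,0,1,0,0,0],[0,0,1,0,0,0]]' >/dev/null
python3 -m pendant '[[0,0,0.9,0,0,0],[0,0,0.5,0,0,0],[0,0,0,0,0,0],[0,0,0,0,0,0]]'
python3 -m pendant '[[0,0,0,0,0,0],[0,0,0,0,0,0],[0,0,0,0,0,0],[0,0,0,0,0,0],[0,0,0,0,0,0]]' -1 20 >/dev/null
python3 -m pendant '[[0,0,0,0,0,0],[0,0,0,0,0,0],[0,0,0,0,0,0],[0,0,0,0,0,0],[0,0,0,0,0,0]]'
```

```text
clock: 10.55
tool_pos: [0.6113, -0.0933, 0.0309]
eef_rot: [0.707, 0.707, -0.0, -0.0]
contact_force: [1.2, 0.3, 0.7]
opening: 0.999
finger_force: 0.0
clock: 11.38
tool_pos: [0.6115, -0.0931, 0.0316]
eef_rot: [0.708, 0.707, -0.0, -0.0]
contact_force: [-0.5, 0.0, 3.2]
opening: 0.472
finger_force: 20.0
```

```bash
python3 -m pendant '[[0,0,-0.5,0,0,0],[0,0,-1,0,0,0],[0,0,-1,0,0,0],[0,0,-1,0,0,0],[0,0,-0.5,0,0,0]]'
python3 -m pendant '[[0.5,-0.34,0,0,0,0],[1,0,0,0,0,0],[1,0,0,0,0,0],[1,0,0,0,0,0],[1,0,0,0,0,0]]' >/dev/null
python3 -m pendant '[[1,0,0,0,0,0],[0.66,0,0,0,0,0],[0,0,0,0,0,0],[0,0,0,0,0,0],[0,0,0,0,0,0]]'
```

```text
clock: 11.8
tool_pos: [0.6132, -0.0929, 0.1349]
eef_rot: [0.708, 0.707, 0.002, 0.002]
contact_force: [1.0, 0.5, -0.0]
opening: 0.47
finger_force: 20.0
clock: 12.63
tool_pos: [0.6032, 0.0592, 0.1312]
eef_rot: [0.708, 0.706, -0.001, 0.0]
contact_force: [-0.2, -1.2, -2.0]
opening: 0.467
finger_force: 20.0
```

Down to just above the floor: 131 → 41, then ease in.

```bash
python3 -m pendant '[[0.07,0,0.8,0,0,0],[0,0,1,0,0,0],[0,0,1,0,0,0],[0,0,0.6,0,0,0],[0,0,0.15,0,0,0]]' >/dev/null
python3 -m pendant '[[0,0,0,0,0,0],[0,0,0.04,0,0,0],[0,0,0,0,0,0],[0,0,0,0,0,0]]'
```

```text
clock: 13.38
tool_pos: [0.6042, 0.0626, 0.0429]
eef_rot: [0.708, 0.707, 0.001, 0.001]
contact_force: [0.1, -0.6, -0.8]
opening: 0.469
finger_force: 20.0
```

```bash
python3 -m pendant '[[0,0,0.05,0,0,0],[0,0,0.04,0,0,0],[0,0,0,0,0,0],[0,0,0,0,0,0]]'
python3 -m pendant '[[0,0,0.04,0,0,0],[0,0,0.02,0,0,0],[0,0,0,0,0,0],[0,0,0,0,0,0]]'
```

```text
clock: 13.72
tool_pos: [0.6034, 0.0627, 0.0396]
eef_rot: [0.708, 0.707, 0.0, 0.0]
contact_force: [-0.4, 0.2, -0.6]
opening: 0.47
finger_force: 20.0
clock: 14.05
tool_pos: [0.6035, 0.0627, 0.0396]
eef_rot: [0.708, 0.707, 0.0, 0.0]
contact_force: [-4.2, -1.7, 12.2]
opening: 0.468
finger_force: 20.0
```

```bash
python3 -m pendant '[[0,0,0,0,0,0],[0,0,0,0,0,0],[0,0,0,0,0,0],[0,0,0,0,0,0]]' 0.45
python3 -m pendant '[[0,0,-0.4,0,0,0],[0,0,-0.8,0,0,0],[0,0,-1,0,0,0],[0,0,-1,0,0,0],[0,0,-1,0,0,0]]' 0.45 >/dev/null
python3 -m pendant '[[0.6,0.1,-0.5,0,0,0],[1,0,0,0,0,0],[1,0,0,0,0,0],[1,0,0,0,0,0],[1,0,0,0,0,0]]' >/dev/null
python3 -m pendant '[[1,0,0,0,0,0],[1,0,0,0,0,0],[1,0,0,0,0,0],[1,0,0,0,0,0],[0,0,0,0,0,0]]'
python3 - <<'E'
from h import *
p,P=look("wrist","w3")
Q=band(P,(.6065,.2845),.04,.040,.055);print(len(Q)>3 and circ(Q))
p,P=look("top")
for g in ((.612,.127),(.604,.0605)):
    print(circ(band(P,g,.035,.06,.09)))
E
```

```text
clock: 14.38
tool_pos: [0.6034, 0.0628, 0.0378]
eef_rot: [0.708, 0.707, 0.0, 0.0]
contact_force: [-0.4, 0.2, -0.1]
opening: 0.72
finger_force: 0.0
clock: 15.63
tool_pos: [0.6042, 0.2859, 0.1565]
eef_rot: [0.705, 0.709, 0.003, -0.003]
contact_force: [-1.2, 0.6, 0.4]
opening: 0.726
finger_force: 0.0
(607.5, 285.2, 20.9, 45.1, 690)
(610.1, 129.3, 22.0, 75.5, 394)
(601.6, 62.6, 21.7, 75.6, 390)
```

```bash
python3 -m pendant '[[0,0.1,0.7,0,0,0],[0,0,1,0,0,0],[0,0,1,0,0,0],[0,0,1,0,0,0],[0,0,1,0,0,0]]' >/dev/null
python3 -m pendant '[[0,0,0.6,0,0,0],[0,0,0.3,0,0,0],[0,0,0,0,0,0],[0,0,0,0,0,0]]'
```

```text
clock: 16.48
tool_pos: [0.6093, 0.2774, 0.0162]
eef_rot: [0.708, 0.706, 0.0, 0.0]
contact_force: [0.3, 1.1, 0.5]
opening: 0.724
finger_force: 0.0
```

```bash
python3 -m pendant '[[0.3,-0.08,0,0,0,0],[0,0,0.1,0,0,0],[0,0,0,0,0,0],[0,0,0,0,0,0]]'
```

```text
clock: 16.82
tool_pos: [0.6068, 0.2857, 0.0136]
eef_rot: [0.707, 0.707, 0.0, 0.0]
contact_force: [1.0, -0.3, 0.6]
opening: 0.725
finger_force: 0.0
```

```bash
python3 -m pendant '[[0,0,0,0,0,0],[0,0,0,0,0,0],[0,0,0,0,0,0],[0,0,0,0,0,0],[0,0,0,0,0,0]]' -1 15 >/dev/null
python3 -m pendant '[[0,0,0,0,0,0],[0,0,0,0,0,0],[0,0,0,0,0,0]]'
python3 -m pendant '[[0,0,-0.3,0,0,0],[0,0,-0.6,0,0,0],[0,0,-0.8,0,0,0],[0,0,-0.8,0,0,0],[0,0,-0.5,0,0,0]]'
```

```text
clock: 17.48
tool_pos: [0.6067, 0.2851, 0.013]
eef_rot: [0.708, 0.707, 0.0, 0.0]
contact_force: [-0.4, -0.8, 0.7]
opening: 0.443
finger_force: 14.8
clock: 17.9
tool_pos: [0.6076, 0.2861, 0.0913]
eef_rot: [0.708, 0.707, 0.002, 0.0]
contact_force: [1.4, -0.1, -0.3]
opening: 0.443
finger_force: 14.8
```

```bash
python3 -m pendant '[[0.2,-0.6,0,0,0,0],[0.2,-1,0,0,0,0],[0.2,-1,0,0,0,0],[0.2,-1,0,0,0,0],[0.2,-1,0,0,0,0]]' >/dev/null
python3 -m pendant '[[0.2,-1,0,0,0,0],[0,-1,0,0,0,0],[0,0,0,0,0,0],[0,0,0,0,0,0],[0,0,0,0,0,0]]'
python3 - <<'E'
from h import *
p,P=look("top");print(circ(band(P,(.4422,.2892),.075,.009,.02)), circ(band(P,(.442,.316),.04,.08,.16)))
E
```

```text
clock: 18.73
tool_pos: [0.4429, 0.3157, 0.0886]
eef_rot: [0.708, 0.707, 0.001, 0.0]
contact_force: [0.8, 0.9, 0.0]
opening: 0.447
finger_force: 14.8
(440.6, 291.4, 64.5, 13.3, 297) (445.3, 307.4, 27.8, 103.7, 216)
```

```bash
python3 -m pendant '[[0,0,0.7,0,0,0],[0,0,1,0,0,0],[0,0,0.7,0,0,0],[0,0,0.25,0,0,0],[0,0,0,0,0,0]]' >/dev/null
python3 -m pendant '[[0,0,0.05,0,0,0],[0,0,0,0,0,0],[0,0,0,0,0,0]]'
```

```text
clock: 19.45
tool_pos: [0.4424, 0.3158, 0.0214]
eef_rot: [0.708, 0.707, 0.001, 0.0]
contact_force: [0.8, 0.3, -0.8]
opening: 0.446
finger_force: 14.8
```

```bash
python3 -m pendant '[[0,0,0.05,0,0,0],[0,0,0.03,0,0,0],[0,0,0,0,0,0],[0,0,0,0,0,0]]'
python3 -m pendant '[[0,0,0.04,0,0,0],[0,0,0.04,0,0,0],[0,0,0,0,0,0],[0,0,0,0,0,0]]'
```

```text
clock: 19.78
tool_pos: [0.4417, 0.3155, 0.0186]
eef_rot: [0.708, 0.707, 0.0, 0.0]
contact_force: [0.7, 0.2, -1.2]
opening: 0.446
finger_force: 14.8
clock: 20.12
tool_pos: [0.4417, 0.3155, 0.0169]
eef_rot: [0.708, 0.707, 0.0, 0.0]
contact_force: [0.2, -0.1, 4.1]
opening: 0.443
finger_force: 14.8
```

```bash
python3 -m pendant '[[0,0,0,0,0,0],[0,0,0,0,0,0],[0,0,0,0,0,0],[0,0,0,0,0,0]]' 0.45
python3 -m pendant '[[0,0,-0.4,0,0,0],[0,0,-0.8,0,0,0],[0,0,-1,0,0,0],[0,0,-1,0,0,0],[0,0,-1,0,0,0]]' >/dev/null
python3 -m pendant '[[-0.8,0.15,-0.8,0,0,0],[-1,0,-0.4,0,0,0],[-1,0,0,0,0,0],[-1,0,0,0,0,0],[-1,0,0,0,0,0]]' >/dev/null
python3 -m pendant '[[-1,0,0,0,0,0],[-1,0,0,0,0,0],[-1,0,0,0,0,0],[-1,0,0,0,0,0],[-1,0,0,0,0,0]]' >/dev/null
python3 -m pendant '[[-1,0,0,0,0,0],[-1,0,0,0,0,0],[-1,0,0,0,0,0],[-1,0,0,0,0,0],[-0.7,0,0,0,0,0]]' >/dev/null
python3 -m pendant '[[-0.3,0,0,0,0,0],[0,0,0,0,0,0],[0,0,0,0,0,0],[0,0,0,0,0,0]]'
python3 - <<'E'
from h import *
p,P=look("wrist","w4")
Q=band(P,(.446,-.0975),.035,.040,.055);print(len(Q)>3 and circ(Q))
p,P=look("top")
print(circ(band(P,(.442,.316),.04,.044,.065)))
print(r.get_state()['q'].round(2))
E
```

```text
clock: 20.45
tool_pos: [0.4416, 0.3154, 0.0163]
eef_rot: [0.708, 0.707, -0.0, 0.0]
contact_force: [0.4, -1.5, -0.3]
opening: 0.712
finger_force: 0.0
clock: 22.45
tool_pos: [0.4453, -0.053, 0.1517]
eef_rot: [0.707, 0.707, 0.001, -0.0]
contact_force: [0.4, 1.0, -0.0]
opening: 0.726
finger_force: 0.0
(445.4, -96.6, 21.0, 45.0, 699)
(439.1, 316.7, 21.4, 51.0, 143)
[ 0.25  0.64 -0.37  2.16  0.55  0.42 -0.55]
```

```bash
python3 -m pendant '[[-0.9,0,0,0,0,0],[-0.86,0,0,0,0,0],[0,0,1,0,0,0],[0,0,1,0,0,0],[0,0,1,0,0,0]]' >/dev/null
python3 -m pendant '[[0,0,1,0,0,0],[0,0,0.6,0,0,0],[0,0,0,0,0,0],[0,0,0,0,0,0]]'
```

```text
clock: 23.3
tool_pos: [0.4447, -0.0975, 0.0361]
eef_rot: [0.707, 0.707, -0.001, -0.001]
contact_force: [-0.0, -0.4, 0.3]
opening: 0.728
finger_force: 0.0
```

```bash
python3 -m pendant '[[0,0,0.6,0,0,0],[0,0.04,0.3,0,0,0],[0,0,0,0,0,0],[0,0,0,0,0,0]]'
python3 -m pendant '[[0,0,0,0,0,0],[0,0,0,0,0,0],[0,0,0,0,0,0],[0,0,0,0,0,0],[0,0,0,0,0,0]]' -1 15 >/dev/null
python3 -m pendant '[[0,0,0,0,0,0],[0,0,0,0,0,0],[0,0,0,0,0,0]]'
```

```text
clock: 23.63
tool_pos: [0.4461, -0.0986, 0.0193]
eef_rot: [0.707, 0.707, 0.0, -0.0]
contact_force: [0.2, -0.0, 0.5]
opening: 0.721
finger_force: 0.0
clock: 24.3
tool_pos: [0.4456, -0.0989, 0.0187]
eef_rot: [0.708, 0.707, -0.001, -0.0]
contact_force: [-0.6, -0.9, 6.1]
opening: 0.449
finger_force: 14.8
```

```bash
python3 -m pendant '[[0,0,-0.3,0,0,0],[0,0,-0.7,0,0,0],[0,0,-1,0,0,0],[0,0,-1,0,0,0],[0,0,-0.8,0,0,0]]'
python3 -m pendant '[[0.4,-0.14,0,0,0,0],[0.8,0,0,0,0,0],[1,0,0,0,0,0],[1,0,0,0,0,0],[1,0,0,0,0,0]]' >/dev/null
python3 -m pendant '[[1,0,0,0,0,0],[1,0,0,0,0,0],[1,0,0,0,0,0],[1,0,0,0,0,0],[1,0,0,0,0,0]]' >/dev/null
python3 -m pendant '[[1,0,0,0,0,0],[1,0,0,0,0,0],[1,0,0,0,0,0],[0.6,0,0,0,0,0],[0.4,0,0,0,0,0]]' >/dev/null
python3 -m pendant '[[0,0,0,0,0,0],[0,0,0,0,0,0],[0,0,0,0,0,0]]'
```

```text
clock: 24.72
tool_pos: [0.4452, -0.0988, 0.1147]
eef_rot: [0.708, 0.707, -0.001, -0.001]
contact_force: [-0.2, -0.4, -0.5]
opening: 0.451
finger_force: 15.0
clock: 26.22
tool_pos: [0.4424, 0.2289, 0.113]
eef_rot: [0.708, 0.706, -0.002, 0.0]
contact_force: [0.6, -0.1, -0.4]
opening: 0.449
finger_force: 15.0
```

Need +31 mm in y, then down 113 → 25.

```bash
python3 -m pendant '[[0.7,0,0,0,0,0],[0.55,0,0,0,0,0],[0,0,0.5,0,0,0],[0,0,1,0,0,0],[0,0,0.6,0,0,0]]' >/dev/null
python3 -m pendant '[[0,0,0,0,0,0],[0,0,0,0,0,0],[0,0,0,0,0,0]]'
```

```text
clock: 26.88
tool_pos: [0.4428, 0.2626, 0.0614]
eef_rot: [0.708, 0.707, -0.0, -0.0]
contact_force: [0.1, 0.5, -0.1]
opening: 0.453
finger_force: 15.0
```

```bash
python3 -m pendant '[[-0.08,0,0.6,0,0,0],[0,0,0.6,0,0,0],[0,0,0.2,0,0,0],[0,0,0,0,0,0],[0,0,0,0,0,0]]'
python3 -m pendant '[[0,0,0.05,0,0,0],[0,0,0.03,0,0,0],[0,0,0,0,0,0],[0,0,0,0,0,0]]'
```

```text
clock: 27.3
tool_pos: [0.4427, 0.2607, 0.0264]
eef_rot: [0.708, 0.707, -0.0, -0.0]
contact_force: [-0.8, -0.9, -0.1]
opening: 0.451
finger_force: 15.0
clock: 27.63
tool_pos: [0.4426, 0.2606, 0.0241]
eef_rot: [0.708, 0.707, -0.0, -0.0]
contact_force: [-0.1, 0.4, -0.4]
opening: 0.447
finger_force: 15.0
```

```bash
python3 -m pendant '[[0,0,0.05,0,0,0],[0,0,0.03,0,0,0],[0,0,0,0,0,0],[0,0,0,0,0,0]]'
```

```text
clock: 27.97
tool_pos: [0.4425, 0.2606, 0.0226]
eef_rot: [0.707, 0.707, -0.0, -0.0]
contact_force: [-1.4, -0.9, 9.3]
opening: 0.451
finger_force: 14.7
```

```bash
python3 -m pendant '[[0,0,0,0,0,0],[0,0,0,0,0,0],[0,0,0,0,0,0],[0,0,0,0,0,0]]' 0.45 >/dev/null
python3 -m pendant '[[0,0,-0.4,0,0,0],[0,0,-0.8,0,0,0],[0,0,-1,0,0,0],[0,0,-1,0,0,0],[0,0,-1,0,0,0]]' >/dev/null
python3 -m pendant '[[-0.8,0.1,-0.8,0,0,0],[-1,0.1,-0.8,0,0,0],[-1,0.2,0,0,0,0],[-1,0,0,0,0,0],[-1,0,0,0,0,0]]' >/dev/null
python3 -m pendant '[[-1,0,0,0,0,0],[-1,0,0,0,0,0],[-1,0,0,0,0,0],[-1,0,0,0,0,0],[-1,0,0,0,0,0]]' >/dev/null
python3 -m pendant '[[-1,0,0,0,0,0],[-1,0,0,0,0,0],[-1,0,0,0,0,0],[-1,0,0,0,0,0],[-1,0,0,0,0,0]]' >/dev/null
python3 -m pendant '[[-1,0,0,0,0,0],[-1,0,0,0,0,0],[-1,0,0,0,0,0],[-1,0,0,0,0,0],[-1,0,0,0,0,0]]' >/dev/null
python3 -m pendant '[[-1,0,0,0,0,0],[-1,0,0,0,0,0],[0,0,0,0,0,0],[0,0,0,0,0,0],[0,0,0,0,0,0]]'
python3 - <<'E'
from h import *
p,P=look("wrist","w5")
Q=band(P,(.4525,-.298),.045,.0135,.03);print(len(Q)>3 and rect(Q))
g=cv2.cvtColor(p,cv2.COLOR_BGR2GRAY)
for n in("top","scene"):
    p,P=look(n,n+"2")
    for c in ((.442,.3155),(.442,.2615)):
        Q=band(P,c,.03,.044,.065);print(n,circ(Q))
    Q=band(P,(.451,-.298),.045,.0135,.03);print(n,rect(Q))
    Q=band(P,(.451,-.275),.075,.005,.03);print(n,rect(Q))
E
```

```text
clock: 30.8
tool_pos: [0.4519, -0.2836, 0.1667]
eef_rot: [0.707, 0.707, -0.0, -0.001]
contact_force: [0.1, 0.3, 0.5]
opening: 0.725
finger_force: 0.0
[array([ 452.9, -300.2]), array([15.7, 59. ]), np.float64(3.3)]
top (439.7, 316.9, 21.0, 51.5, 144)
top (440.5, 263.9, 20.6, 51.2, 129)
top [array([ 451.2, -297.8]), array([15.7, 60.3]), np.float64(4.6)]
top [array([ 445. , -273.1]), array([ 28., 109.]), np.float64(0.8)]
scene (443.9, 313.4, 22.1, 49.4, 222)
scene (443.4, 259.8, 22.1, 49.5, 212)
scene [array([ 454.9, -302.2]), array([18.8, 60.6]), np.float64(4.5)]
scene [array([ 452.8, -279. ]), array([ 26.2, 109.2]), np.float64(4.6)]
```

View pics/w5.png

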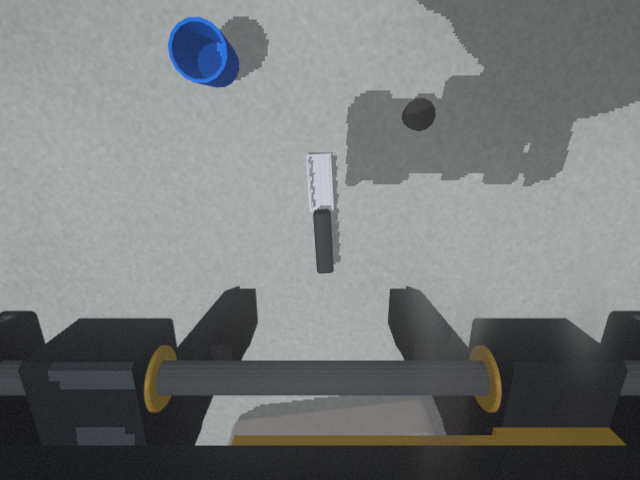

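```bash
python3 -m pendant '[[-0.26,0.02,0,0,0,0],[0,0,0.6,0,0,-0.0222],[0,0,1,0,0,0],[0,0,1,0,0,0],[0,0,1,0,0,0]]' -0.1 >/dev/null
python3 -m pendant '[[0,0,1,0,0,0],[0,0,0.8,0,0,0],[0,0,0.4,0,0,0],[0,0,0,0,0,0],[0,0,0,0,0,0]]'
```

```text
clock: 31.78
tool_pos: [0.4526, -0.2909, 0.022]
eef_rot: [0.682, 0.731, -0.001, -0.001]
contact_force: [-0.1, 0.3, -0.1]
opening: 0.452
finger_force: 0.0
```

```bash
python3 -m pendant '[[0,0,0.4,0,0,0],[0,0,0.2,0,0,0],[0,0,0,0,0,0],[0,0,0,0,0,0]]'
python3 -m pendant '[[0,0,0.08,0,0,0],[0,0,0,0,0,0],[0,0,0,0,0,0]]'
```

```text
clock: 32.12
tool_pos: [0.4522, -0.2912, 0.007]
eef_rot: [0.682, 0.731, -0.001, -0.0]
contact_force: [-0.4, 0.1, -0.4]
opening: 0.451
finger_force: 0.0
clock: 32.37
tool_pos: [0.4523, -0.2912, 0.005]
eef_rot: [0.682, 0.731, -0.001, -0.0]
contact_force: [0.3, -0.1, -0.4]
opening: 0.451
finger_force: 0.0
```

```bash
python3 -m pendant '[[0,0,0,0,0,0],[0,0,0,0,0,0],[0,0,0,0,0,0],[0,0,0,0,0,0],[0,0,0,0,0,0]]' -1 25 >/dev/null
python3 -m pendant '[[0,0,0,0,0,0],[0,0,0,0,0,0],[0,0,0,0,0,0]]'
python3 -m pendant '[[0,0,-0.2,0,0,0],[0,0,-0.5,0,0,0],[0,0,-0.9,0,0,0],[0,0,-0.9,0,0,0],[0,0,-0.9,0,0,0]]' >/dev/null
python3 -m pendant '[[0,0,-0.4,0,0,0.0222],[0,0,0,0,0,0],[0,0,0,0,0,0]]'
python3 - <<'E'
from h import *
p,P=look("wrist","w6")
E
```

```text
clock: 33.03
tool_pos: [0.4522, -0.2911, 0.0049]
eef_rot: [0.682, 0.731, -0.001, -0.001]
contact_force: [-0.4, -1.0, 0.7]
opening: 0.176
finger_force: 25.0
clock: 33.7
tool_pos: [0.4524, -0.2913, 0.1003]
eef_rot: [0.707, 0.707, -0.001, -0.0]
contact_force: [0.3, -0.3, -1.2]
opening: 0.179
finger_force: 25.0
```

View pics/w6.png

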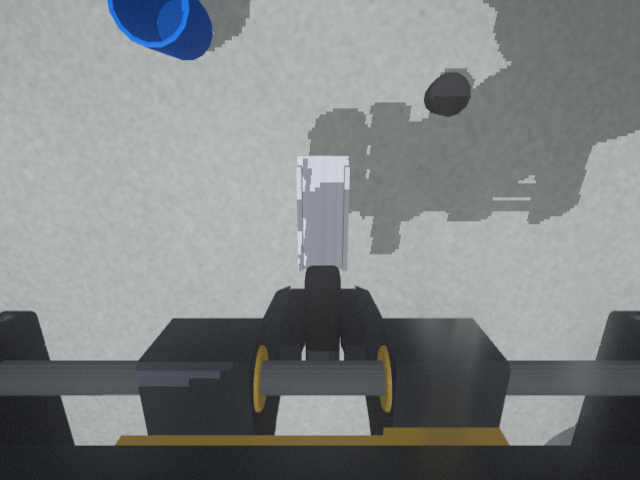

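Run:
```python
from h import *
for n in ("top","scene"):
    Q=band(cloud(n,np.load(n+"0.npy")),(.46,.1),.095,.013,.022);c=np.array([.46,.1]);e=np.radians(85.6)
    d=Q[:,:2]-c;ax=d@[np.sin(e),-np.cos(e)];ay=d@[np.cos(e),np.sin(e)]
    Q=Q[(abs(ax)<.0635)&(abs(ay)<.078)];print(n,rect(Q))
```

```text
top [array([456.2, 103.2]), array([145.6, 115.3]), np.float64(85.7)]
scene [array([458.9,  98.7]), array([145.5, 118. ]), np.float64(85.6)]
```

```bash
python3 -m pendant '[[0.5,0.16,0,0,0,0],[1,0,0,0,0,0],[1,0,0,0,0,0],[1,0,0,0,0,0],[1,0,0,0,0,0]]' >/dev/null
python3 -m pendant '[[1,0,0,0,0,0],[1,0,0,0,0,0],[1,0,0,0,0,0],[1,0,0,0,0,0],[1,0,0,0,0,0]]' >/dev/null
python3 -m pendant '[[1,0,0,0,0,0],[1,0,0,0,0,0],[1,0,0,0,0,0],[1,0,0,0,0,0],[1,0,0,0,0,0]]' >/dev/null
python3 -m pendant '[[0.5,0,0,0,0,0],[0,0,0,0,0,0.0243],[0,0,0,0,0,0],[0,0,0,0,0,0]]'
```

```text
clock: 35.33
tool_pos: [0.4561, 0.0835, 0.0989]
eef_rot: [0.733, 0.68, -0.002, -0.001]
contact_force: [0.0, -0.6, 0.0]
opening: 0.178
finger_force: 25.0
```

```bash
python3 -m pendant '[[0.08,0,0.6,0,0,0],[0,0,1,0,0,0],[0,0,0.9,0,0,0],[0,0,0.6,0,0,0],[0,0,0.2,0,0,0]]' >/dev/null
python3 -m pendant '[[0,0,0,0,0,0],[0,0,0,0,0,0],[0,0,0,0,0,0]]'
python3 -c "
from h import *
p,P=look('wrist','w7')"
```

```text
clock: 36.0
tool_pos: [0.4571, 0.0856, 0.0179]
eef_rot: [0.734, 0.679, -0.0, -0.0]
contact_force: [0.4, -0.1, -0.6]
opening: 0.179
finger_force: 25.0
```

View pics/w7.png

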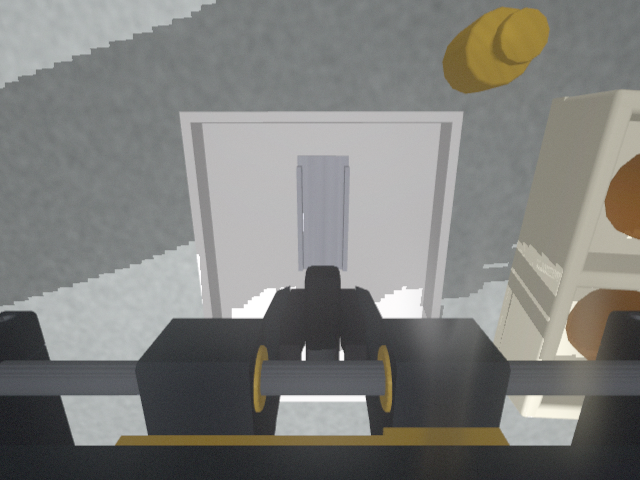

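The scoop hangs parallel in the middle of the tray, with the blade at (323,215) and the tray's far wall at row 118. Lowering gently now.

```bash
python3 -m pendant '[[0,0,0.16,0,0,0],[0,0,0.08,0,0,0],[0,0,0,0,0,0],[0,0,0,0,0,0]]'
python3 -m pendant '[[0,0,0.06,0,0,0],[0,0,0.04,0,0,0],[0,0,0,0,0,0],[0,0,0,0,0,0]]'
```

```text
clock: 36.38
tool_pos: [0.4568, 0.0859, 0.0113]
eef_rot: [0.734, 0.679, -0.001, -0.0]
contact_force: [-0.3, -0.9, -0.5]
opening: 0.175
finger_force: 25.0
clock: 36.72
tool_pos: [0.4568, 0.086, 0.0089]
eef_rot: [0.734, 0.679, -0.001, -0.0]
contact_force: [-0.2, -0.0, 2.2]
opening: 0.176
finger_force: 25.0
```

Contact. Release and rise, then check.

```bash
python3 -m pendant '[[0,0,0,0,0,0],[0,0,0,0,0,0],[0,0,0,0,0,0],[0,0,0,0,0,0]]' -0.2
python3 -m pendant '[[0,0,-0.3,0,0,0],[0,0,-0.6,0,0,0],[0,0,-1,0,0,0],[0,0,-1,0,0,0],[0,0,-1,0,0,0]]' >/dev/null
python3 -m pendant '[[-0.8,0,-1,0,0,0],[-1,0,-1,0,0,0],[-1,0,0,0,0,0],[-1,0,0,0,0,0],[-1,0,0,0,0,0]]' >/dev/null
python3 -m pendant '[[-1,0,0,0,0,0],[-1,0,0,0,0,0],[-1,0,0,0,0,0],[-1,0,0,0,0,0],[-1,0,0,0,0,0]]' >/dev/null
python3 -m pendant '[[-1,0,0,0,0,0],[-1,0,0,0,0,0],[0,0,0,0,0,0],[0,0,0,0,0,0],[0,0,0,0,0,0]]'
python3 - <<'E'
from h import *
p,P=look("top");cv2.imwrite("pics/top3.png",cv2.resize(p[140:340,120:420],None,fx=2.6,fy=2.6))
for c,a,b in (((.612,.127),.06,.09),((.604,.0605),.06,.09),((.442,.3155),.044,.065),((.442,.2615),.044,.065),((.5196,.1766),.03,.05),((.5303,.0226),.03,.05)): print(circ(band(P,c,.03,a,b)))
Q=band(P,(.455,.074),.05,.0195,.05);print('handle',rect(Q),np.median(Q[:,2]))
p,P=look("scene");cv2.imwrite("pics/scene3.png",p[180:400,200:540])
E
```

```text
clock: 37.05
tool_pos: [0.4568, 0.0859, 0.0087]
eef_rot: [0.734, 0.679, -0.001, -0.001]
contact_force: [-0.4, 0.0, -0.3]
opening: 0.398
finger_force: 0.0
clock: 38.72
tool_pos: [0.4342, -0.2074, 0.1563]
eef_rot: [0.734, 0.679, -0.0, -0.001]
contact_force: [0.5, -0.8, -0.1]
opening: 0.398
finger_force: 0.0
(610.0, 128.8, 21.6, 75.7, 389)
(601.3, 62.6, 21.6, 75.6, 391)
(440.0, 317.2, 21.4, 51.0, 142)
(440.1, 264.0, 21.2, 51.1, 131)
(528.1, 190.7, 9.3, 41.1, 58)
(542.7, 20.2, 26.0, 39.3, 89)
handle [array([454.8,  68.8]), array([76. , 45.9]), np.float64(86.3)] 0.021900770258419966
```

View pics/top3.png

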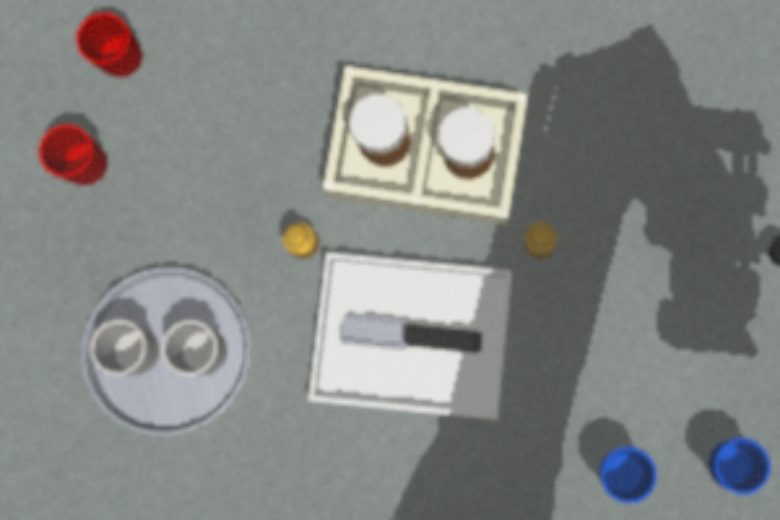

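View pics/scene3.png

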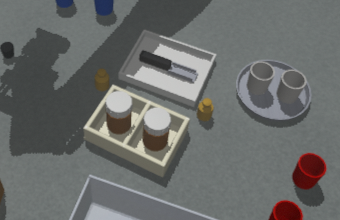

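Top crop: 
- The jars stand in separate compartments at (378,123) and (466,135).
- The crucibles stand side by side in the dish at (118,347) and (190,347).
- The scoop lies flat in the tray at (412,333).
- The weights are in place at (300,239) and (540,239).

The scene crop agrees, and the arm is clear. Handing in.

```bash
python3 -c "
from plant import r
print(r.finish_job())"
```

```text
the job is handed in; nothing more can be done
None
```

The job is handed in at about 39 s of the 128 s: both jars stand one per compartment in the foam box, both crucibles stand side by side in the dish, the scoop lies flat in the tray handle top up, and the weights look unmoved in the last pictures.

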